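# Drain the stone scoop and bottle the sample stones

### The job

Pick up the steel scoop by its handle and tip it, nose low over the rose-gold dish, so that all the sample stones run out into the dish; then stand the empty scoop upright in the middle of its rubber mat again. Then feed every stone through the neck of the clear jar, and leave the jar standing upright. Leave the other things on the counter where they are.

Things in the scene. Friction and masses are not known exactly. Their poses are not given: they have to be found in the camera images.
- scoop: steel pouring scoop, an open-topped hollow vessel 132 mm long (x), 64 wide (y), walls 3 thick, 44 high, 0.16 kg. Origin: centre of underside, z up. Flat floor (top 3 up) from the back wall, x = -66, to x = 0, then a ramp rises at 30 degrees to the open lip at x = +66. It pours towards its +x: the stones slide out when it is tipped nose-down 60 to 70 degrees; 80 to 90 empties it
- scoop_grip (a point): middle of the scoop's black handle, 92 mm behind the scoop's origin (-x), 61 mm above its underside; axes as the scoop's. A flat-sided bar, 14 mm thick along y (grip across that), 24 broad, 60 long, slanting up and back at 45 degrees from the top of the back wall. Can be gripped from straight above or leaning up to 45 degrees (gripper body leaning away from the lip)
- scoop_lip (a point): the middle of the scoop's pouring lip (scoop x = +66, z = 41 mm)
- mat: thin black rubber mat fixed to the counter, 160 x 100 mm (its x, y), top 4 mm above the counter; the scoop's place. Origin: centre of its underside.
- dish: round, flat rose-gold plated dish fixed to the counter, 216 mm across outside; flat floor 4 mm above the counter, about 100 mm in radius inside, plain rim 11 mm above the counter (so 7 mm above its floor). Origin: centre of its underside.
- jar: loose clear acrylic jar, 84 mm across, 118 mm tall, 0.6 kg; inside floor 8 mm up with a 22 mm tall cone in its middle, shoulder from 80 to 94 mm, then a narrow neck 50 mm across outside with a bore of 41 mm up to the mouth, with a steel collar. Origin: centre of its underside, z up.
- jar_mouth (a point): centre of the jar's mouth, 118 mm above its underside
- stone0: one of up to six alike milky white cut sample stones (four to six are there), a square block 20 x 20 x 18 mm (x, y, z) with bevelled edges, 18 g. Origin: its centre.
- stone1: another sample stone like stone0, 20 x 20 x 18 mm, origin at its centre
- stone2: another sample stone like stone0, 20 x 20 x 18 mm, origin at its centre
- stone3: another sample stone like stone0, 20 x 20 x 18 mm, origin at its centre
- stone4: another sample stone like stone0, 20 x 20 x 18 mm, origin at its centre
- stone5: another sample stone like stone0, 20 x 20 x 18 mm, origin at its centre
- cone: white resin ring cone on a foot, 48 mm across and 88 mm tall; not part of the job, to be left where it is. Origin: centre of its underside
- sizing_bar: silver-tone sizing bar lying flat, 16 x 160 x 12 mm (x, y, z); not part of the job, to be left where it is. Origin: centre of its underside
- riser: clear acrylic stepped ring riser, 60 x 100 x 40 mm (origin in the middle of its front lower edge); not part of the job, to be left where it is
- ring_box: dark blue ring box, 50 x 55 x 38 mm; not part of the job, to be left where it is. Origin: centre of its underside
- loupe: folded steel loupe, 14 mm tall, about 55 mm long (origin under its round lens end); not part of the job, to be left where it is
- gauge_ring: single brass ring lying flat, 26 mm across, 9 mm tall; not part of the job, to be left where it is. Origin: centre of its underside

How it is judged:
On the way, in this order (a step that is already met when the one before it is completed fails the run):
1. the scoop is tipped at least 57 degrees, its lip over the dish and less than 15 cm above the counter (angle between scoop's own z axis and vertical above 1 rad and horizontal distance between scoop_lip and dish below 0.105 m and height (world z) of scoop_lip below 0.15 m), for 0.1 s.
2. every stone has left the scoop and lies in the dish (or is already in the jar), and the scoop stands upright on its mat, let go (angle between scoop's own z axis and vertical below 0.1 rad and horizontal distance between scoop and mat below 0.03 m and height (world z) of scoop below 0.012 m and linear speed of scoop below 0.02 m/s and contact force between the fingers and scoop below 0.05 N and ((horizontal distance between stone0 and dish below 0.106 m and height (world z) of stone0 below 0.1 m) or (horizontal distance between stone0 and jar below 0.04 m and z of stone0 in the frame of jar between 0 and 0.088 m)) and ((horizontal distance between stone1 and dish below 0.106 m and height (world z) of stone1 below 0.1 m) or (horizontal distance between stone1 and jar below 0.04 m and z of stone1 in the frame of jar between 0 and 0.088 m)) and ((horizontal distance between stone2 and dish below 0.106 m and height (world z) of stone2 below 0.1 m) or (horizontal distance between stone2 and jar below 0.04 m and z of stone2 in the frame of jar between 0 and 0.088 m)) and ((horizontal distance between stone3 and dish below 0.106 m and height (world z) of stone3 below 0.1 m) or (horizontal distance between stone3 and jar below 0.04 m and z of stone3 in the frame of jar between 0 and 0.088 m)) and ((horizontal distance between stone4 and dish below 0.106 m and height (world z) of stone4 below 0.1 m) or (horizontal distance between stone4 and jar below 0.04 m and z of stone4 in the frame of jar between 0 and 0.088 m)) and ((horizontal distance between stone5 and dish below 0.106 m and height (world z) of stone5 below 0.1 m) or (horizontal distance between stone5 and jar below 0.04 m and z of stone5 in the frame of jar between 0 and 0.088 m))), for 0.2 s.
At the end, for the whole second after the job is handed in: Every stone lies inside the jar below its shoulder; the jar stands upright on the counter; the scoop stands upright on the mat, its centre within 30 mm of the mat's centre, let go and at rest (angle between each of scoop, jar's own z axis and vertical below 0.1 rad and horizontal distance between scoop and mat below 0.03 m and height (world z) of scoop below 0.012 m and linear speed of each of scoop, jar below 0.02 m/s and contact force between the fingers and scoop below 0.05 N and height (world z) of jar below 0.01 m and horizontal distance between each of stone0, stone1, stone2, stone3, stone4, stone5 and jar below 0.04 m and z of stone0 in the frame of jar between 0 and 0.088 m and z of stone1 in the frame of jar between 0 and 0.088 m and z of stone2 in the frame of jar between 0 and 0.088 m and z of stone3 in the frame of jar between 0 and 0.088 m and z of stone4 in the frame of jar between 0 and 0.088 m and z of stone5 in the frame of jar between 0 and 0.088 m); the robot touches nothing.
It fails at once if a bystander on the counter is moved more than 3 cm (distance of any of cone, sizing_bar, riser, ring_box, loupe, gauge_ring from where it was at the start of the episode above 0.03 m).
It fails at once if the jar is knocked over (angle between jar's own z axis and vertical above 0.7 rad).
Of stone0, stone1, stone2, stone3, stone4, stone5 only 4 to 6 are there at a start; the rules pass over those that are not, and their reading is None.
At some moment in a run one of scoop, jar may be knocked a few centimetres aside while the robot is not near it.
It also fails if it takes over 210 s, if anything falls off the work surface, if the arm or the gripper's body presses on something with over 40 N, if the wrist force passes 120 N, or if a joint passes its speed limit or range.

### The arm

A 7-joint arm with a two-finger parallel gripper is mounted at the origin on the work surface. World frame = base frame: x ahead of the robot, y to its left, z up, the work surface at z = 0. Lengths are in m, angles in rad, forces in N, time in s.
With the tool pointing down it reaches from about 0.4 to 0.85 m from the base axis. Payload 4.5 kg.
Tool frame: the origin (TCP) lies at the very end of the fingers, on their centre line; the grasp point (between the pads) lies 19 mm behind it (tcp_to_grasp is the z of the grasp point in the tool frame, in m); z points along the fingers, y is the line along which they close (so a half turn about z gives the same grasp; the last joint's range is limited). The gripper opens to 88 mm and grips with 3 to 60 N. Pads are 18 mm wide; open, the fingers measure 123 mm over their backs; the gripper's body (75 mm by 187 mm) begins 45 mm behind the grasp point.
Start: joints at [1.291, 0.689, -0.195, 1.565, 0.157, 0.902, -0.215], TCP at [0.193, -0.594, 0.239] pointing down, gripper open.
Joint ranges: [-3.01, 3.01], [-0.46, 2.08], [-1.47, 1.51], [0.13, 2.56], [-1, 4.14], [0.04, 2.09], [-2.66, 2.66]. Speed limits (rad/s): [2.57, 2.57, 3.14, 3.14, 3.14, 3.14, 3.14].

### API

Orientations are given as a unit quaternion [x, y, z, w].
In Python, from plant import * gives the robot as it stands. The module is installed in compiled form; this text tells all that it offers.
- The arm moves only by the shell command python3 -m jog 'ROWS' [OPENING] [FORCE]. ROWS is JSON, a list that holds one entry, the list of rows, each a list of 6 numbers: the shift along the tool's x, y, z in m, then the turn, a rotation vector about the tool's x, y, z in rad. In form: [[[dx, dy, dz, ax, ay, az], ...]]. A call has 1 to 12 rows; each row shifts and turns the commanded pose from where the row before left it, along the tool's axes as they then stand; what a row does not reach is not made up. A row lasts 1/8 s, in which the tool goes at most 62.5 mm and 10.7 degrees, less where a joint would pass 70% of its speed; a pose out of reach is approached as far as the arm can. A call with a gripper value outside its range is refused whole. OPENING is the finger opening in m, from 0 to 0.0881, set as the call begins (- or left out, the last holds). The fingers move at their own pace and stop on an object; FORCE is the grip in N (left out, the last holds). Time passes only in rows, so rows that do not move let the fingers close. It gives the time, the measured TCP pose, the force, the opening and the grip force at its end, in the units of the state.
- get_state(): the state, without advancing time (a new reading comes with each control period).
- snapshot(name): name is "scene" or "side" or "wrist"; returns a dict with "frame" (480x640x3 uint8, red, green, blue), "mtx" (3x3 intrinsics, pixels), "xyz" and "orientation" of the camera in the world; the wrist camera has in their place "mount" (4x4, takes a point from camera to tool coordinates, whose origin is the TCP and whose axes are the flange's). Camera axes: x right, y down, z forward; pixel columns grow to the right and rows downward; lengths in m; the calibration is good to about 2 mm. A picture is of the moment at which its call begins: read the wrist's pose just before it. There is no depth.
- finish_job(): hands the job in; it is judged then, once.
The state is a dict: "clock": time; "q": joint angles; "qd": joint speeds; "joint_torque": joint torques, N m; "tool_pos": TCP position; "eef_rot": TCP orientation; "contact_force": force on the tool from outside, world axes, zero at the start; "moment": the same for the moment, N m; "opening": opening from 0.0 (shut) to 1.0 (fully open); "finger_force": force on a finger pad.
Only numpy, scipy, OpenCV 4.12 (cv2) and the standard library are available. Lean on these libraries where they do the work, as an engineer would, in place of code of your own. Each camera call takes 0.05 s, during which the arm holds its last target. There are 200 camera calls.

## Working session

There is one attempt and no reset: what is moved stays moved. The work goes in short steps, Python scripts to look and compute and a shell command to move; the robot and the scene stay as the last step left them, time stands still between calls to the robot, and variables do not carry over. Pictures are saved under pics/ and viewed, at most 14 in all, crops included, and the job is handed in when it is done.

```bash
mkdir -p pics
cat > h.py <<'E'
import numpy as np, cv2
from plant import *
from scipy.spatial.transform import Rotation as R
def cam(name):
    s=get_state(); d=snapshot(name)
    K=np.array(d["mtx"])
    if "mount" in d:
        T=np.eye(4);T[:3,:3]=R.from_quat(s["eef_rot"]).as_matrix();T[:3,3]=s["tool_pos"]
        M=T@np.array(d["mount"])
        return d["frame"],K,M[:3,:3],M[:3,3]
    o=np.array(d["orientation"]); Rm=R.from_quat(o).as_matrix() if o.size==4 else o.reshape(3,3)
    return d["frame"],K,Rm,np.array(d["xyz"])
def ray(c,uv,z):
    f,K,Rm,p=c; v=Rm@np.linalg.solve(K,[uv[0],uv[1],1.]); return p+v*(z-p[2])/v[2]
def proj(c,X):
    f,K,Rm,p=c; q=K@(Rm.T@(np.array(X)-p)); return q[:2]/q[2]
def save(c,n): cv2.imwrite("pics/"+n,c[0][:,:,::-1])
E
python3 - <<'E'
from h import *
for n in ("scene","side","wrist"):
    c=cam(n); save(c,n+"0.png"); print(n,c[1].round(1).tolist(),c[2].round(3).tolist(),c[3].round(3))
s=get_state(); print({k:np.round(v,3).tolist() for k,v in s.items()})
E
```

```text
scene [[445.8, 0.0, 321.1], [0.0, 445.8, 234.8], [0.0, 0.0, 1.0]] [[0.165, 0.749, -0.641], [0.986, -0.115, 0.119], [0.015, -0.652, -0.758]] [ 1.222 -0.102  0.897]
side [[558.4, 0.0, 319.6], [0.0, 558.4, 248.6], [0.0, 0.0, 1.0]] [[0.985, -0.121, 0.122], [-0.171, -0.621, 0.765], [-0.017, -0.774, -0.633]] [ 0.426 -0.866  0.804]
wrist [[430.3, 0.0, 321.0], [0.0, 430.3, 238.2], [0.0, 0.0, 1.0]] [[0.308, -0.9, -0.309], [-0.951, -0.292, -0.098], [-0.003, 0.324, -0.946]] [ 0.273 -0.568  0.385]
{'clock': 0.15, 'q': [1.291, 0.69, -0.195, 1.566, 0.157, 0.903, -0.215], 'qd': [-0.0, -0.003, -0.001, -0.004, -0.001, -0.0, 0.001], 'joint_torque': [-0.001, -52.786, -1.268, -15.359, -0.052, 0.004, 0.0], 'tool_pos': [0.193, -0.594, 0.238], 'eef_rot': [0.988, 0.156, -0.0, -0.001], 'contact_force': [-0.174, 0.25, 0.634], 'moment': [-0.002, -0.028, -0.038], 'finger_force': 0.0, 'opening': 0.999}
```

View pics/scene0.png

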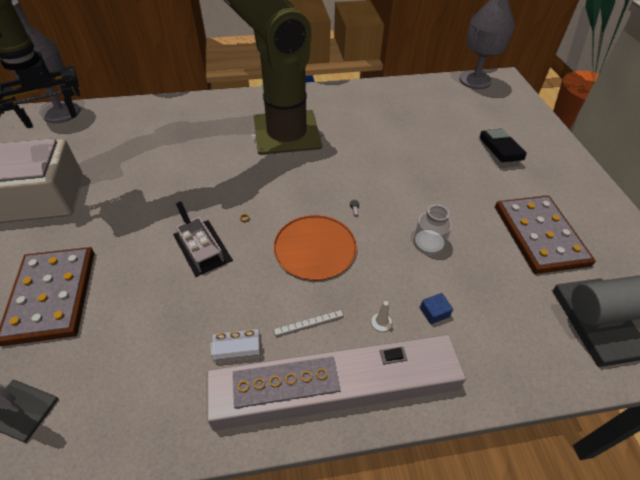

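View pics/side0.png

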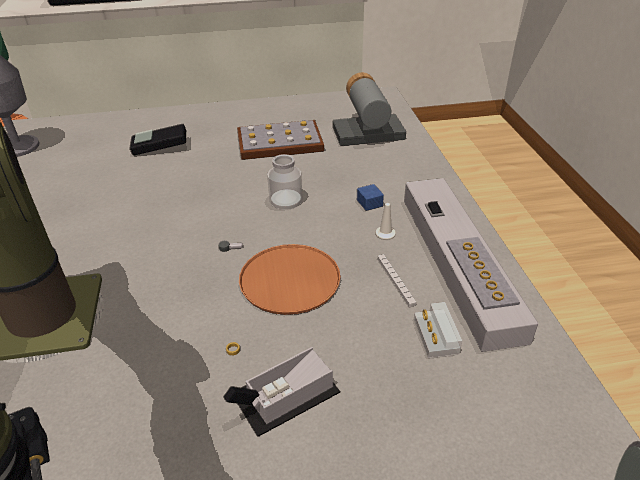

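The scene view shows the robot at the top. The scoop is on its mat at (200,245), with the handle at (183,213) and its nose pointing away from the base. The dish is at (315,247), the jar at (432,230) and the brass ring at (244,217). The side view shows the scoop at (290,388), handle at (243,396), dish at (290,278) and jar at (285,182). Next I'll take crops of the scoop and jar for exact pixels.

Run:
```python
from h import *
A=cv2.imread("pics/scene0.png");B=cv2.imread("pics/side0.png")
f=lambda I,u,v,w,h:cv2.resize(I[v:v+h,u:u+w],(400,300),interpolation=cv2.INTER_CUBIC)
cv2.imwrite("pics/crop1.png",np.vstack([np.hstack([f(A,160,190,100,75),f(B,220,345,128,96)]),np.hstack([f(A,390,195,80,60),f(B,250,145,80,60)])]))
for n in("scene","side"):
    c=cam(n); h=cv2.cvtColor(c[0],cv2.COLOR_RGB2HSV)
    m=cv2.inRange(h,(3,140,110),(14,255,255)); 
    cs,_=cv2.findContours(m,cv2.RETR_EXTERNAL,cv2.CHAIN_APPROX_NONE); k=max([x for x in cs if 250<x[:,0,0].mean()<350 and 200<x[:,0,1].mean()<320],key=cv2.contourArea)
    P=np.array([ray(c,p[0],.011) for p in k]); (x,y),r=cv2.minEnclosingCircle(P[:,:2].astype(np.float32)*1000); print(n,"dish",x,y,r, P[:,:2].mean(0))
```

```text
scene dish 504.61083984375 15.1395263671875 106.61310577392578 [0.50452222 0.01017743]
side dish 501.10809326171875 15.05582332611084 108.33806610107422 [0.49978157 0.01153426]
```

View pics/crop1.png

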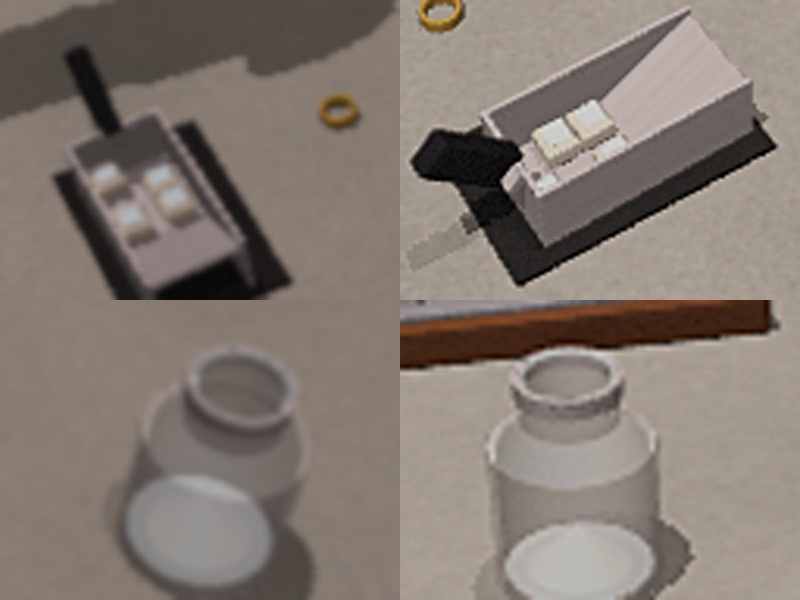

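The crop shows four stones in the scoop. The mat corners, scoop rim corners, handle and jar mouth are all readable.

Run:
```python
from h import *
a=cam("scene");b=cam("side")
A=lambda u,v:(160+u/4,190+v/4); B=lambda u,v:(220+(u-400)/3.125,345+v/3.125)
for n,c,f,pts,z in(("rim sc",a,A,[(68,150),(158,108),(245,238),(152,292)],.048),("rim sd",b,B,[(482,112),(527,192),(752,82),(690,10)],.048),("mat sc",a,A,[(52,178),(192,122),(292,282)],.004),("mat sd",b,B,[(523,284),(776,148)],.004)):
    P=[ray(c,f(*p),z)[:2] for p in pts]; print(n,np.round(P,4).tolist(),"mean",np.mean(P,0).round(4))
def tri(p,q):
    L=[]
    for c,u in((a,p),(b,q)):
        v=c[2]@np.linalg.solve(c[1],[*u,1.]); L.append((c[3],v/np.linalg.norm(v)))
    M=sum(np.eye(3)-np.outer(v,v) for o,v in L); r=sum((np.eye(3)-np.outer(v,v))@o for o,v in L); return np.linalg.solve(M,r)
print("handle",tri(A(92,92),B(467,158)).round(4)); print("mouth",tri((438.5,212.5),(283.4,160.6)).round(4), ray(a,(438.5,212.5),.118),ray(b,(283.4,160.6),.118))
```

```text
rim sc [[0.424, -0.3258], [0.3957, -0.2701], [0.5131, -0.217], [0.5462, -0.2721]] mean [ 0.4697 -0.2712]
rim sd [[0.3922, -0.2711], [0.4113, -0.3255], [0.5372, -0.2781], [0.5125, -0.2221]] mean [ 0.4633 -0.2742]
mat sc [[0.4061, -0.3466], [0.3694, -0.2561], [0.5166, -0.1946]] mean [ 0.4307 -0.2658]
mat sd [[0.4034, -0.3493], [0.5481, -0.2907]] mean [ 0.4757 -0.32  ]
handle [ 0.3842 -0.309   0.0592]
mouth [0.5309 0.3162 0.1137] [0.53570392 0.3131881  0.118     ] [0.52987693 0.31042087 0.118     ]
```

```bash
cat >> h.py <<'E'
def pose(yaw,lean):  # tool x along yaw(deg), z down, leaned (z tips toward +x)
    y=np.radians(yaw); Rm=np.column_stack([[np.cos(y),np.sin(y),0],[np.sin(y),-np.cos(y),0],[0,0,-1.]])
    return Rm@R.from_euler('y',lean,degrees=True).as_matrix()
def need(tcp=None,Rt=None,grasp=None):
    """rotation then translation, in tool axes: first translation (present axes) and the turn"""
    s=get_state(); R0=R.from_quat(s["eef_rot"]).as_matrix(); p=np.array(s["tool_pos"])
    if Rt is None: Rt=R0
    if grasp is not None: tcp=np.array(grasp)+Rt[:,2]*.019
    if tcp is None: tcp=p
    print("t",round(float(s["clock"]),2),"tcp",p.round(4),"dworld",(np.array(tcp)-p).round(4),"| before turn",(R0.T@(np.array(tcp)-p)).round(4),"turn",R.from_matrix(R0.T@Rt).as_rotvec().round(4),"| after turn",(Rt.T@(np.array(tcp)-p)).round(4),"q",np.round(s["q"],2))
E
python3 - <<'E'
from h import *
Rt=pose(22.3,40); g=np.array([.380,-.308,.065])
need(grasp=g-Rt[:,2]*.09,Rt=Rt)
E
```

```text
t 0.35 tcp [ 0.1929 -0.5944  0.2385] dworld [ 0.1449  0.269  -0.1191] | before turn [ 0.2209 -0.2111  0.1192] turn [ 0.0259  0.6978 -0.0723] | after turn [ 0.1043 -0.1939  0.243 ] q [ 1.29  0.69 -0.19  1.57  0.16  0.9  -0.22]
```

```bash
python3 -m jog '[[[0.0276,-0.0264,0,0,0,0],[0.0276,-0.0264,0,0,0,0],[0.0276,-0.0264,0,0,0,0],[0.0276,-0.0264,0,0,0,0],[0.0276,-0.0264,0,0,0,0],[0.0276,-0.0264,0,0,0,0],[0.0276,-0.0264,0,0,0,0],[0.0276,-0.0264,0,0,0,0],[0,0,0,0,0,0]]]' 0.088
python3 -m jog '[[[0,0,0,0.0043,0.1163,-0.012],[0,0,0,0.0043,0.1163,-0.012],[0,0,0,0.0043,0.1163,-0.012],[0,0,0,0.0043,0.1163,-0.012],[0,0,0,0.0043,0.1163,-0.012],[0,0,0,0.0043,0.1163,-0.012],[0,0,0,0,0,0],[0,0,0,0,0,0]]]'
python3 - <<'E'
from h import *
Rt=pose(22.3,40); g=np.array([.380,-.308,.065])
need(grasp=g-Rt[:,2]*.09,Rt=Rt)
c=cam("wrist"); save(c,"w1.png"); a=cam("scene");save(a,"s1.png")
E
```

```text
clock: 1.48
tool_pos: [0.3396, -0.3227, 0.239]
eef_rot: [0.987, 0.159, 0.001, -0.0]
contact_force: [0.1, -0.5, -0.5]
opening: 0.995
finger_force: 0.0
clock: 2.48
tool_pos: [0.338, -0.3258, 0.239]
eef_rot: [0.922, 0.182, 0.335, -0.065]
contact_force: [0.9, 0.5, 0.9]
opening: 1.002
finger_force: 0.0
t 2.48 tcp [ 0.338  -0.3258  0.239 ] dworld [-0.0003  0.0005 -0.1196] | before turn [-0.0768 -0.0007  0.0917] turn [0.0014 0.0016 0.0004] | after turn [-0.0769 -0.0006  0.0916] q [ 1.71  0.75 -0.97  2.19 -0.26  0.29  0.01]
```

View pics/w1.png

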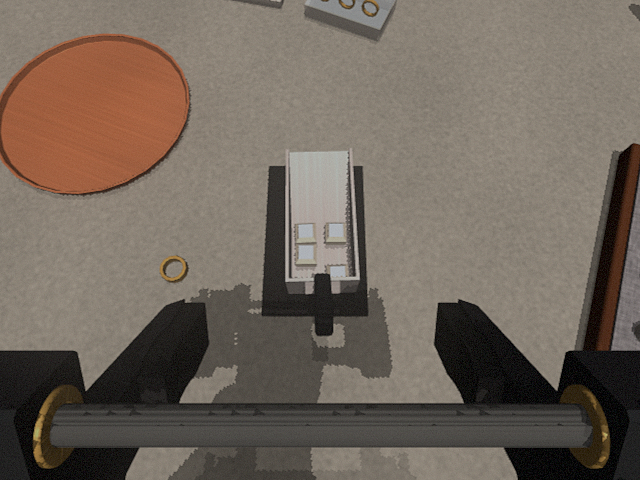

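The wrist view shows the scoop centred between the fingers: handle at (323,305), mat corners at (269,167), (363,166), (367,315) and (264,315), four stones inside. I'll refine from this view and descend.

```bash
python3 - <<'E'
from h import *
c=cam("wrist")
M=np.array([ray(c,p,.004)[:2] for p in[(269,167),(363,166),(367,315),(264,315)]]);print("mat",M.round(4).tolist(),M.mean(0).round(4))
S=np.array([ray(c,p,.048)[:2] for p in[(287,150),(353,150),(359,281),(285,281)]]);print("rim",S.round(4).tolist(),S.mean(0).round(4))
for A in(M,S):
    v=(A[0]+A[1]-A[2]-A[3]); print(np.degrees(np.arctan2(v[1],v[0])), np.linalg.norm(v)/2)
print(ray(c,(323,275),.086),ray(c,(323,333),.065), get_state()["eef_rot"])
E
python3 -m jog '[[[-0.0154,0,0.0,0,0,0],[-0.0154,0,0.0,0,0,0],[-0.0154,0,0.0,0,0,0],[-0.0154,0,0.0,0,0,0],[-0.0154,0,0.0,0,0,0],[0,0,0,0,0,0]]]'
python3 - <<'E'
from h import *
need(grasp=np.array([.380,-.308,.065]),Rt=pose(22.3,40))
E
```

```text
mat [[0.5086, -0.1954], [0.5481, -0.2879], [0.3995, -0.3471], [0.3627, -0.2578]] [ 0.4547 -0.2721]
rim [[0.5108, -0.2189], [0.5352, -0.278], [0.4148, -0.3294], [0.3905, -0.2706]] [ 0.4628 -0.2742]
22.43151121826438 0.15931057632615475
23.171003245213864 0.13089664071004087
[ 0.39768903 -0.30269288  0.086     ] [ 0.35971424 -0.31838919  0.065     ] [ 0.92199195  0.18327713  0.33483041 -0.06503027]
clock: 3.38
tool_pos: [0.2821, -0.3482, 0.1883]
eef_rot: [0.922, 0.18, 0.336, -0.066]
contact_force: [-0.1, -0.4, 0.1]
opening: 0.998
finger_force: 0.0
t 3.38 tcp [ 0.2821 -0.3482  0.1883] dworld [ 0.1092  0.0448 -0.1379] | before turn [ 1.800e-03 -1.000e-04  1.815e-01] turn [ 0.0005 -0.0001 -0.0029] | after turn [ 0.0018 -0.      0.1815] q [ 1.81  0.86 -0.92  2.21 -0.18  0.27  0.1 ]
```

```bash
python3 -m jog '[[[0,0,0.03,0,0,0],[0,0,0.03,0,0,0],[0,0,0.03,0,0,0],[0,0,0.03,0,0,0],[0,0,0.03,0,0,0],[0,0.001,0.028,0,0,0],[0,0,0,0,0,0],[0,0,0,0,0,0]]]'
python3 -m jog '[[[0,0,0,0,0,0],[0,0,0,0,0,0],[0,0,0,0,0,0],[0,0,0,0,0,0],[0,0,0,0,0,0],[0,0,0,0,0,0]]]' 0.0 55
python3 - <<'E'
from h import *
need()
c=cam("wrist"); save(c,"w2.png")
E
```

```text
clock: 4.38
tool_pos: [0.3709, -0.3292, 0.0856]
eef_rot: [0.921, 0.185, 0.334, -0.082]
contact_force: [-0.0, 0.2, -0.3]
opening: 1.001
finger_force: 0.0
clock: 5.12
tool_pos: [0.3709, -0.329, 0.0852]
eef_rot: [0.92, 0.187, 0.334, -0.082]
contact_force: [-1.9, 0.6, 2.1]
opening: 0.347
finger_force: 1.0
t 5.12 tcp [ 0.3709 -0.329   0.0852] dworld [0. 0. 0.] | before turn [0. 0. 0.] turn [0. 0. 0.] | after turn [0. 0. 0.] q [ 1.53  1.06 -0.78  2.18 -1.    0.04  0.91]
```

View pics/w2.png

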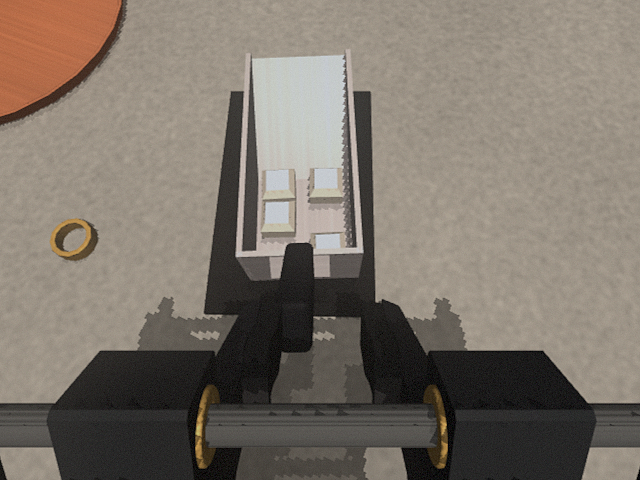

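The approach ran q5 and q6 into their limits (−1.0 and 0.04), so a 40° lean can't be reached here. I'll open, back off and use a 20° lean instead.

```bash
python3 -m jog '[[[0,0,0,0,0,0],[0,0,0,0,0,0],[0,0,0,0,0,0],[0,0,0,0,0,0],[0,0,-0.03,0,0,0],[0,0,-0.03,0,0,0],[0,0,-0.03,0,0,0],[0,0,0,0,0,0]]]' 0.088 55
python3 - <<'E'
from h import *
Rt=pose(22.5,20)
need(grasp=np.array([.379,-.309,.065])-Rt[:,2]*.09,Rt=Rt)
E
```

```text
clock: 6.18
tool_pos: [0.3179, -0.3555, 0.1546]
eef_rot: [0.921, 0.187, 0.333, -0.08]
contact_force: [-0.5, 1.0, 0.3]
opening: 0.997
finger_force: 0.0
t 6.17 tcp [ 0.3179 -0.3555  0.1546] dworld [ 0.0387  0.0372 -0.0229] | before turn [ 0.0235 -0.0183  0.0502] turn [-0.0274 -0.3491  0.0021] | after turn [ 0.0391 -0.0196  0.0386] q [ 1.53  0.84 -0.56  2.16 -0.92  0.37  0.85]
```

```bash
python3 -m jog '[[[0,0,0,-0.0068,-0.0873,0.0005],[0,0,0,-0.0068,-0.0873,0.0005],[0,0,0,-0.0068,-0.0873,0.0005],[0,0,0,-0.0068,-0.0873,0.0005],[0.0195,-0.0098,0,0,0,0],[0.0195,-0.0098,0,0,0,0],[0,0,0,0,0,0],[0,0,0,0,0,0]]]'
python3 - <<'E'
from h import *
need(grasp=np.array([.379,-.309,.065]),Rt=pose(22.5,20))
E
```

```text
clock: 7.18
tool_pos: [0.3444, -0.3224, 0.1666]
eef_rot: [0.966, 0.193, 0.171, -0.036]
contact_force: [0.6, 0.1, -0.5]
opening: 1.001
finger_force: 0.0
t 7.17 tcp [ 0.3444 -0.3224  0.1666] dworld [ 0.0406  0.0158 -0.1194] | before turn [-1.000e-04  1.400e-03  1.271e-01] turn [-0.0039 -0.0014  0.0003] | after turn [1.000e-04 9.000e-04 1.271e-01] q [ 1.    0.63 -0.18  2.2  -0.83  0.31  0.48]
```

```bash
python3 -m jog '[[[0,0,0.025,0,0,0],[0,0,0.025,0,0,0],[0,0,0.025,0,0,0],[0,0,0.02,0,0,0],[0,0,0,0,0,0],[0,0,0,0,0,0]]]'
python3 - <<'E'
from h import *
need(grasp=np.array([.379,-.309,.065]),Rt=pose(22.5,20))
E
```

```text
clock: 7.92
tool_pos: [0.3757, -0.3137, 0.0817]
eef_rot: [0.966, 0.192, 0.169, -0.039]
contact_force: [0.7, 0.4, -0.7]
opening: 0.999
finger_force: 0.0
t 7.92 tcp [ 0.3757 -0.3137  0.0817] dworld [ 0.0093  0.0072 -0.0345] | before turn [-0.0011 -0.0027  0.0364] turn [-0.0104  0.0007 -0.0019] | after turn [-0.0011 -0.0031  0.0363] q [ 1.06  0.84 -0.4   2.2  -1.    0.04  0.63]
```

```bash
python3 -m jog '[[[0,0,-0.03,0,0,0],[0,0,-0.02,0,0,0],[0,0,0,0,-0.07,0],[0,0,0,0,-0.07,0],[0,0,0,0,0,0],[0,0,0,0,0,0]]]'
python3 - <<'E'
from h import *
need(grasp=np.array([.379,-.309,.067]),Rt=pose(22.5,12))
E
```

```text
clock: 8.68
tool_pos: [0.3603, -0.3203, 0.1289]
eef_rot: [0.975, 0.195, 0.102, -0.025]
contact_force: [-0.3, 0.5, 0.3]
opening: 1.0
finger_force: 0.0
t 8.68 tcp [ 0.3603 -0.3203  0.1289] dworld [ 0.0224  0.0128 -0.0805] | before turn [ 0.0082 -0.0024  0.0841] turn [-0.0104 -0.0003  0.0012] | after turn [ 0.0083 -0.0033  0.084 ] q [ 0.73  0.7   0.06  2.16 -0.86  0.31  0.43]
```

```bash
python3 -m jog '[[[0.004,-0.0015,0.021,-0.005,0,0],[0.004,-0.0015,0.021,-0.005,0,0],[0,0,0.021,0,0,0],[0,0,0.011,0,0,0],[0,0,0,0,0,0],[0,0,0,0,0,0]]]'
python3 - <<'E'
from h import *
need(grasp=np.array([.379,-.309,.067]),Rt=pose(22.5,12))
E
```

```text
clock: 9.43
tool_pos: [0.3807, -0.3086, 0.0584]
eef_rot: [0.975, 0.195, 0.102, -0.02]
contact_force: [0.9, -0.5, -0.4]
opening: 1.002
finger_force: 0.0
t 9.43 tcp [ 0.3807 -0.3086  0.0584] dworld [ 0.002   0.0012 -0.01  ] | before turn [ 0.0002 -0.0003  0.0103] turn [-0.0002  0.0002  0.0014] | after turn [ 0.0002 -0.0003  0.0103] q [ 0.83  0.85 -0.19  2.18 -0.95  0.05  0.48]
```

```bash
python3 -m jog '[[[0,0,0,0,-0.05,0],[-0.001,0,0.005,0,-0.02,0],[-0.001,0,0.004,0,0,0],[0,0,0,0,0,0],[0,0,0,0,0,0]]]'
python3 - <<'E'
from h import *
need(grasp=np.array([.379,-.309,.067]),Rt=pose(22.5,8))
E
python3 -m jog '[[[0,0,0,0,0,0],[0,0,0,0,0,0],[0,0,0,0,0,0],[0,0,0,0,0,0],[0,0,0,0,0,0],[0,0,0,0,0,0],[0,0,0,0,0,0],[0,0,0,0,0,0]]]' 0.0 58
```

```text
clock: 10.05
tool_pos: [0.3799, -0.3086, 0.0487]
eef_rot: [0.978, 0.195, 0.068, -0.014]
contact_force: [-0.6, -0.4, -0.0]
opening: 0.998
finger_force: 0.0
t 10.05 tcp [ 0.3799 -0.3086  0.0487] dworld [ 0.0016  0.0006 -0.0005] | before turn [0.0016 0.     0.0007] turn [-0.001   0.0005  0.0013] | after turn [0.0016 0.     0.0007] q [ 0.71  0.86 -0.06  2.16 -0.95  0.09  0.44]
clock: 11.05
tool_pos: [0.3804, -0.3086, 0.0488]
eef_rot: [0.978, 0.196, 0.068, -0.014]
contact_force: [-0.6, 0.3, -0.1]
opening: 0.155
finger_force: 58.0
```

Gripped on 13.6 mm at 58 N. Next I'll lift 0.16 m.

```bash
python3 -m jog '[[[0.0014,0,-0.01,0,0,0],[0.0028,0,-0.02,0,0,0],[0.0035,0,-0.025,0,0,0],[0.0035,0,-0.025,0,0,0],[0.0035,0,-0.025,0,0,0],[0.0035,0,-0.025,0,0,0],[0.0035,0,-0.025,0,0,0],[0.0014,0,-0.01,0,0,0],[0,0,0,0,0,0]]]'
python3 - <<'E'
from h import *
s=get_state(); print(s["finger_force"],s["opening"],np.round(s["contact_force"],2))
# pour: nose yaw 5deg, tip 70deg -> lean 8-70=-62 ; lip target near side of dish
for tip in (0,68):
    Rt=pose(5,8-tip); c5,s5=np.cos(np.radians(5)),np.sin(np.radians(5))
    xs=np.array([c5,s5,0]);Z=np.array([0,0,1.]); t=np.radians(tip)
    X=np.cos(t)*xs-np.sin(t)*Z; ZZ=np.sin(t)*xs+np.cos(t)*Z
    lip=np.array([.465,.012,.06]) if tip else np.array([.465,.012,.20])
    g=lip-.158*X+.020*ZZ; print(tip,"grasp",g.round(3)); need(grasp=g,Rt=Rt)
a=cam("scene");save(a,"s2.png")
E
```

```text
clock: 12.18
tool_pos: [0.3805, -0.3081, 0.2157]
eef_rot: [0.978, 0.196, 0.068, -0.014]
contact_force: [-0.6, 0.3, -2.7]
opening: 0.154
finger_force: 58.0
57.99492821563035 0.15424498232493974 [-0.58  0.34 -2.68]
0 grasp [ 0.308 -0.002  0.22 ]
t 12.18 tcp [ 0.3805 -0.3081  0.2157] dworld [-0.0702  0.3066 -0.0145] | before turn [ 0.0509 -0.31    0.0218] turn [-4.290e-02  2.000e-04  3.055e-01] | after turn [-0.0448 -0.3115  0.0084] q [ 0.39  0.58  0.44  2.07 -0.68  0.6   0.17]
68 grasp [0.425 0.008 0.214]
t 12.18 tcp [ 0.3805 -0.3081  0.2157] dworld [ 0.0277  0.3152 -0.0112] | before turn [ 0.144  -0.2801  0.0315] turn [ 0.1435 -1.1767  0.2941] | after turn [ 0.0372 -0.3115 -0.0421] q [ 0.39  0.58  0.44  2.07 -0.68  0.6   0.17]
```

View pics/s2.png

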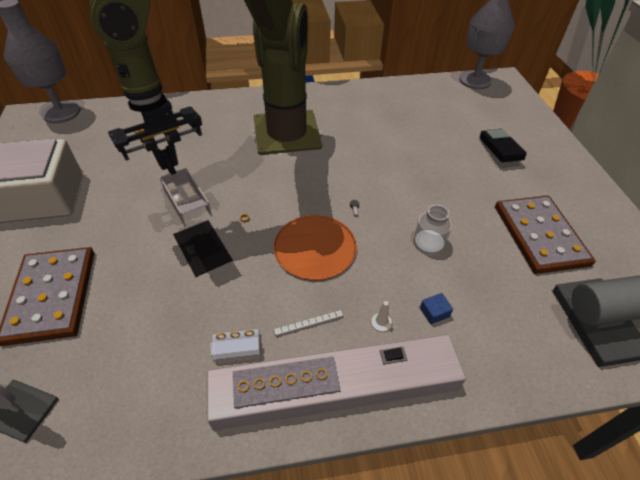

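The scene view shows the scoop held level above the mat with its stones in it. The mat is now fully visible at about (204,247). I'll carry it level to the dish.

Run:
```python
from h import *
a=cv2.imread("pics/s2.png")[:,:,::-1]; h=cv2.cvtColor(a,cv2.COLOR_RGB2HSV)
m=(a.max(2)<45).astype(np.uint8)*255; r=np.zeros_like(m); r[218:290,165:240]=m[218:290,165:240]
cs,_=cv2.findContours(r,cv2.RETR_EXTERNAL,cv2.CHAIN_APPROX_NONE);k=max(cs,key=cv2.contourArea)
c=cam("scene"); P=np.array([ray(c,p[0],.004)[:2]*1000 for p in k],np.float32); print("mat",cv2.minAreaRect(P))
need(grasp=[.43,.01,.26],Rt=pose(5,8))
```

```text
mat ((460.17034912109375, -271.5333251953125), (158.63470458984375, 98.31548309326172), 22.379661560058594)
t 12.28 tcp [ 0.38   -0.3078  0.2147] dworld [0.0526 0.318  0.0265] | before turn [ 0.173  -0.2733 -0.0021] turn [-0.0446  0.0014  0.3049] | after turn [ 0.083  -0.3122 -0.0151] q [ 0.39  0.58  0.44  2.07 -0.68  0.6   0.17]
```

```bash
python3 -m jog '[[[0.0173,-0.0273,0,0,0,0],[0.0173,-0.0273,0,0,0,0],[0.0173,-0.0273,0,0,0,0],[0.0173,-0.0273,0,0,0,0],[0.0173,-0.0273,0,0,0,0],[0.0173,-0.0273,0,0,0,0],[0.0173,-0.0273,0,0,0,0],[0.0173,-0.0273,0,0,0,0],[0.0173,-0.0273,0,0,0,0],[0.0173,-0.0273,0,0,0,0],[0,0,0,-0.022,0,0.152],[0,0,0,-0.022,0,0.152]]]'
python3 - <<'E'
from h import *
need(grasp=[.43,.01,.26],Rt=pose(5,8))
xs=np.array([np.cos(np.radians(5)),np.sin(np.radians(5)),0]);Z=np.array([0,0,1.])
for tip in (40,70):
    t=np.radians(tip);X=np.cos(t)*xs-np.sin(t)*Z; ZZ=np.sin(t)*xs+np.cos(t)*Z
    lip=np.array([.47,.013,.065 if tip==70 else .13]); print(tip,(lip-.158*X+.02*ZZ).round(3)); need(grasp=lip-.158*X+.02*ZZ,Rt=pose(5,8-tip))
E
```

```text
clock: 13.78
tool_pos: [0.4326, 0.0101, 0.2386]
eef_rot: [0.997, 0.042, 0.068, -0.003]
contact_force: [0.2, 0.1, -3.6]
opening: 0.152
finger_force: 58.0
t 13.78 tcp [0.4326 0.0101 0.2386] dworld [0.0001 0.0001 0.0026] | before turn [ 0.0004 -0.0001 -0.0025] turn [ 0.001   0.0029 -0.0032] | after turn [ 0.0004 -0.0001 -0.0025] q [-0.6   0.5   0.71  2.26 -0.79  0.48 -0.75]
40 [0.362 0.004 0.247]
t 13.78 tcp [0.4326 0.0101 0.2386] dworld [-0.0804 -0.0074 -0.0078] | before turn [-0.081   0.0006 -0.0032] turn [-1.000e-04 -6.953e-01 -3.400e-03] | after turn [-0.0643  0.0004  0.0494] q [-0.6   0.5   0.71  2.26 -0.79  0.48 -0.75]
70 [0.435 0.01  0.22 ]
t 13.78 tcp [0.4326 0.0101 0.2386] dworld [-0.0144 -0.0016 -0.0272] | before turn [-0.0181  0.0004  0.025 ] turn [-1.0000e-03 -1.2189e+00 -3.4000e-03] | after turn [0.0172 0.0004 0.0256] q [-0.6   0.5   0.71  2.26 -0.79  0.48 -0.75]
```

```bash
python3 -m jog '[[[0,0,0,0,-0.1,0],[0,0,0,0,-0.1,0],[0,0,0,0,-0.1,0],[0,0,0,0,-0.1,0],[0,0,0,0,-0.1,0],[0,0,0,0,-0.1,0],[0,0,0,0,-0.1,0],[0,0,0,0,0,0]]]'
python3 - <<'E'
from h import *
xs=np.array([np.cos(np.radians(5)),np.sin(np.radians(5)),0]);Z=np.array([0,0,1.])
t=np.radians(70);X=np.cos(t)*xs-np.sin(t)*Z; ZZ=np.sin(t)*xs+np.cos(t)*Z
need(grasp=np.array([.47,.013,.065])-.158*X+.02*ZZ,Rt=pose(5,8-70))
E
```

```text
clock: 14.78
tool_pos: [0.434, 0.0098, 0.2372]
eef_rot: [0.96, 0.043, -0.277, 0.013]
contact_force: [-0.5, 0.5, -2.0]
opening: 0.154
finger_force: 58.0
t 14.78 tcp [0.434  0.0098 0.2372] dworld [-0.0159 -0.0013 -0.0258] | before turn [ 0.0003 -0.0001  0.0303] turn [ 0.0018 -0.5198  0.0008] | after turn [ 0.0153 -0.0001  0.0262] q [-0.53  0.88  0.82  1.7  -0.43  1.38 -1.03]
```

```bash
python3 -m jog '[[[0,0,0.01,0,-0.07,0],[0,0,0.01,0,-0.07,0],[0,0,0.01,0,-0.07,0],[0,0,0,0,-0.07,0],[0,0,0,0,-0.07,0],[0,0,0,0,-0.07,0],[0,0,0,0,-0.07,0],[0,0,0,0,-0.03,0],[0,0,0,0,0,0],[0,0,0,0,0,0],[0,0,0,0,0,0],[0,0,0,0,0,0]]]'
python3 - <<'E'
from h import *
s=get_state();print(np.degrees(np.arccos(-R.from_quat(s["eef_rot"]).as_matrix()[2,2])),np.round(s["q"],2),s["finger_force"])
a=cam("scene");b=cam("side")
cv2.imwrite("pics/p1.png",cv2.resize(np.hstack([a[0][100:340,200:440],b[0][180:420,190:430]]),(800,400))[:,:,::-1])
E
```

```text
clock: 16.27
tool_pos: [0.4159, 0.0079, 0.2156]
eef_rot: [0.857, 0.037, -0.514, 0.023]
contact_force: [0.1, -0.2, -2.7]
opening: 0.156
finger_force: 58.0
61.87543281455875 [-0.44  1.16  0.73  1.45 -0.31  1.81 -1.05] 57.99480807501823
```

View pics/p1.png

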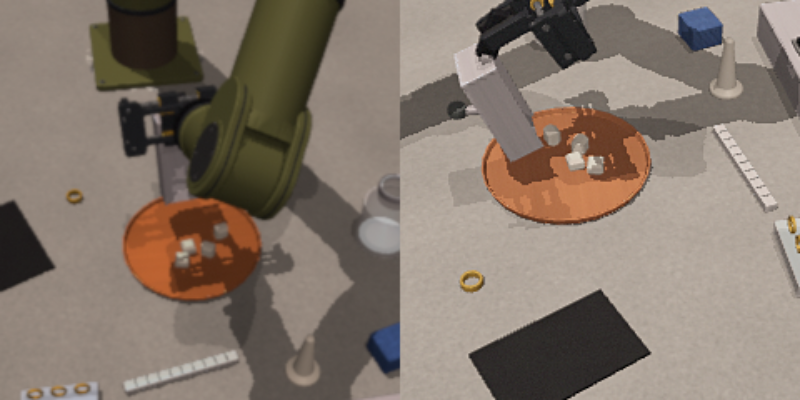

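The picture shows four stones in the dish, at about (188,245)–(220,230) in the left half, and the scoop tipped with nothing left at its lip. I'll tip it a bit more to be sure, then level it.

```bash
python3 -m jog '[[[0,0,0,0,-0.06,0],[0,0,0,0,-0.06,0],[0,0,0,0,0,0],[0,0,0,0,0,0],[0,0,-0.02,0,0.06,0],[0,0,-0.02,0,0.1,0],[0,0,0,0,0.1,0],[0,0,0,0,0.1,0],[0,0,0,0,0.1,0],[0,0,0,0,0.1,0],[0,0,0,0,0.1,0],[0,0,0,0,0.1,0]]]'
python3 -m jog '[[[0,0,0,0,0.1,0],[0,0,0,0,0.1,0],[0,0,0,0,0.1,0],[0,0,0,0,0.1,0],[0,0,0,0,0.1,0],[0,0,0,0,0.1,0],[0,0,0,0,0,0]]]'
python3 - <<'E'
from h import *
need(tcp=[.38,-.308,.20],Rt=pose(22.5,8))
c=cam("scene")
s=get_state();print(np.round(s["contact_force"],2))
E
```

```text
clock: 17.88
tool_pos: [0.4522, 0.011, 0.2318]
eef_rot: [0.975, 0.042, -0.216, 0.01]
contact_force: [0.0, -0.1, -2.5]
opening: 0.156
finger_force: 58.0
clock: 18.75
tool_pos: [0.4497, 0.0112, 0.2314]
eef_rot: [0.996, 0.043, 0.078, -0.005]
contact_force: [0.4, 0.5, -2.5]
opening: 0.154
finger_force: 58.0
t 18.75 tcp [0.4497 0.0112 0.2314] dworld [-0.0697 -0.3192 -0.0314] | before turn [-0.1005  0.312   0.0152] turn [ 0.043  -0.0173 -0.3035] | after turn [-0.189   0.2682  0.0052] q [-0.56  0.52  0.67  2.24 -0.84  0.45 -0.7 ]
[ 0.37 -0.04 -2.73]
```

```bash
python3 -m jog '[[[-0.0101,0.0312,0,0,0,0],[-0.0101,0.0312,0,0,0,0],[-0.0101,0.0312,0,0,0,0],[-0.0101,0.0312,0,0,0,0],[-0.0101,0.0312,0,0,0,0],[-0.0101,0.0312,0,0,0,0],[-0.0101,0.0312,0,0,0,0],[-0.0101,0.0312,0,0,0,0],[-0.0101,0.0312,0,0,0,0],[-0.0101,0.0312,0,0,0,0],[0,0,0,0.022,-0.008,-0.152],[0,0,0,0.022,-0.008,-0.152]]]'
python3 - <<'E'
from h import *
need(tcp=[.3775,-.3065,.20],Rt=pose(22.5,8))
a=cam("scene");b=cam("side");w=cam("wrist")
A=cv2.resize(a[0][100:260,100:260],(400,400));B=cv2.resize(b[0][250:450,180:380],(400,400))
cv2.imwrite("pics/r1.png",np.hstack([A,B])[:,:,::-1]); save(w,"w3.png")
E
```

```text
clock: 20.3
tool_pos: [0.3806, -0.3099, 0.215]
eef_rot: [0.978, 0.198, 0.069, -0.013]
contact_force: [0.2, 0.2, -1.8]
opening: 0.153
finger_force: 58.0
t 20.3 tcp [ 0.3806 -0.3099  0.215 ] dworld [-0.0031  0.0034 -0.015 ] | before turn [-0.0036 -0.0044  0.0146] turn [ 0.0017 -0.0004  0.007 ] | after turn [-0.0036 -0.0043  0.0146] q [ 0.4   0.58  0.43  2.07 -0.68  0.59  0.17]
```

View pics/r1.png

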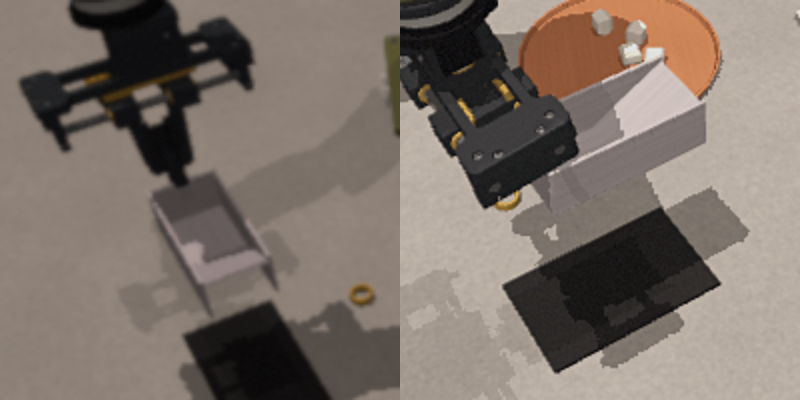

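The picture shows the scoop empty, level and over the mat. I'll lower it.

```bash
python3 -m jog '[[[-0.0016,-0.0044,-0.001,0,0,0],[-0.0035,0,0.025,0,0,0],[-0.0035,0,0.025,0,0,0],[-0.0035,0,0.025,0,0,0],[-0.0035,0,0.025,0,0,0],[-0.0035,0,0.025,0,0,0],[-0.0021,0,0.015,0,0,0],[-0.0014,0,0.01,0,0,0],[-0.0014,0,0.01,0,0,0],[0,0,0,0,0,0],[0,0,0,0,0,0]]]'
python3 - <<'E'
from h import *
need(tcp=[.3775,-.3065,.0488],Rt=pose(22.5,8))
E
```

```text
clock: 21.82
tool_pos: [0.3781, -0.3054, 0.0546]
eef_rot: [0.978, 0.196, 0.07, -0.012]
contact_force: [-0.5, 0.1, -2.2]
opening: 0.151
finger_force: 58.0
t 21.82 tcp [ 0.3781 -0.3054  0.0546] dworld [-0.0006 -0.0011 -0.0058] | before turn [-0.0018  0.0008  0.0056] turn [ 0.0032 -0.0027  0.0026] | after turn [-0.0018  0.0008  0.0056] q [ 0.71  0.85 -0.07  2.17 -0.95  0.09  0.43]
```

```bash
python3 -m jog '[[[-0.0004,0,0.002,0,0,0],[-0.0004,0,0.002,0,0,0],[-0.0002,0,0.0015,0,0,0],[0,0,0,0,0,0]]]'
python3 -m jog '[[[0,0,0,0,0,0],[0,0,0,0,0,0],[0,0,0,0,0,0],[0,0,0,0,0,0]]]' 0.088
python3 - <<'E'
from h import *
w=cam("wrist");b=cam("side"); cv2.imwrite("pics/w4.png",np.hstack([cv2.resize(w[0],(480,360)),cv2.resize(b[0][330:450,210:350],(320,360))])[:,:,::-1])
E
```

```text
clock: 22.32
tool_pos: [0.3779, -0.3054, 0.0488]
eef_rot: [0.978, 0.196, 0.07, -0.012]
contact_force: [0.3, 0.9, -0.2]
opening: 0.154
finger_force: 58.0
clock: 22.82
tool_pos: [0.3779, -0.3054, 0.0488]
eef_rot: [0.978, 0.196, 0.07, -0.012]
contact_force: [1.1, 0.6, 0.3]
opening: 0.583
finger_force: 0.0
```

View pics/w4.png

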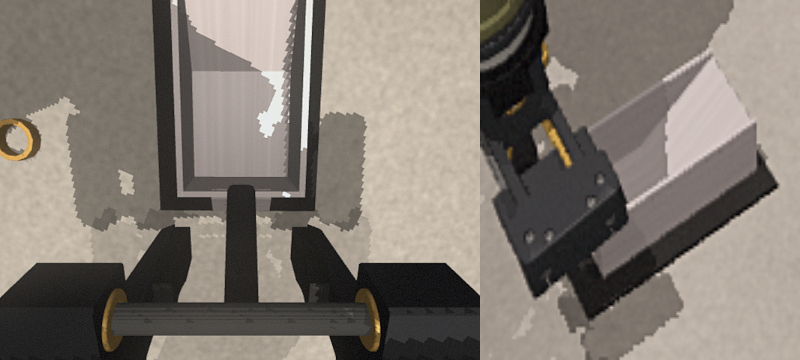

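The view shows the empty scoop standing flat on the mat with the fingers opening. I'll retreat and go above the dish.

```bash
python3 -m jog '[[[0,0,0,0,0,0],[0,0,0,0,0,0],[0,0,-0.015,0,0,0],[0,0,-0.03,0,0,0],[0,0,-0.04,0,0,0],[0,0,-0.04,0,0,0],[0,0,-0.04,0,0,0],[0,0,-0.04,0,0,0],[0,0,0,0,0,0]]]' 0.088
python3 - <<'E'
from h import *
need(tcp=[.47,.01,.24],Rt=pose(5,0))
E
```

```text
clock: 24.05
tool_pos: [0.3514, -0.3172, 0.254]
eef_rot: [0.978, 0.196, 0.072, -0.01]
contact_force: [-0.1, 0.2, 0.1]
opening: 0.995
finger_force: 0.0
t 24.05 tcp [ 0.3514 -0.3172  0.254 ] dworld [ 0.1186  0.3272 -0.014 ] | before turn [ 0.2312 -0.2565  0.0457] turn [-0.014  -0.1447  0.3075] | after turn [ 0.1467 -0.3156  0.014 ] q [ 0.4   0.5   0.5   2.07 -0.62  0.67  0.16]
```

```bash
python3 -m jog '[[[0,0,0,-0.007,-0.0723,0.154],[0,0,0,-0.007,-0.0723,0.154],[0.0183,-0.0395,0,0,0,0],[0.0183,-0.0395,0,0,0,0],[0.0183,-0.0395,0,0,0,0],[0.0183,-0.0395,0,0,0,0],[0.0183,-0.0395,0,0,0,0],[0.0183,-0.0395,0,0,0,0],[0.0183,-0.0395,0,0,0,0],[0.0183,-0.0395,0,0,0,0],[0,0,0,0,0,0],[0,0,0,0,0,0]]]'
python3 - <<'E'
from h import *
need(tcp=[.47,.01,.24],Rt=pose(5,0))
w=cam("wrist"); save(w,"w5.png")
E
```

```text
clock: 25.55
tool_pos: [0.4682, 0.0111, 0.2517]
eef_rot: [0.999, 0.043, -0.003, -0.002]
contact_force: [0.4, 0.8, -0.6]
opening: 0.998
finger_force: 0.0
t 25.55 tcp [0.4682 0.0111 0.2517] dworld [ 0.0018 -0.0011 -0.0117] | before turn [0.0017 0.0013 0.0117] turn [-0.0038  0.0054 -0.0003] | after turn [0.0017 0.0013 0.0117] q [-0.61  0.6   0.82  2.03 -0.63  0.79 -0.9 ]
```

View pics/w5.png

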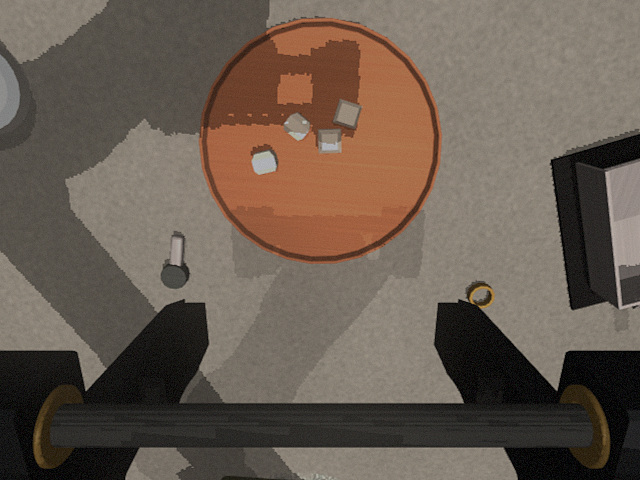

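The wrist view shows four stones in the dish, at (264,161), (297,127), (330,141) and (348,114). I'll measure them by colour inside the dish circle.

```bash
cat >> h.py <<'E'
D=np.array([.503,.014])
def stones(tag=None):
    c=cam("wrist"); f=c[0]; h=cv2.cvtColor(f,cv2.COLOR_RGB2HSV)
    m=(h[:,:,1]<95).astype(np.uint8)*255
    vv,uu=np.mgrid[0:480,0:640]; V=np.stack([uu,vv,np.ones_like(uu)],-1)@np.linalg.inv(c[1]).T@c[2].T
    X=c[3]+V*((.011-c[3][2])/V[...,2])[...,None]
    m[np.hypot(X[...,0]-D[0],X[...,1]-D[1])>.101]=0; m[:,:][vv>290]=0
    m=cv2.morphologyEx(m,cv2.MORPH_OPEN,np.ones((3,3)))
    cs,_=cv2.findContours(m,cv2.RETR_EXTERNAL,cv2.CHAIN_APPROX_NONE); out=[]
    for k in cs:
        if cv2.contourArea(k)<60: continue
        P=np.array([ray(c,p[0],.018)[:2]*1000 for p in k],np.float32); (x,y),(w,l),a=cv2.minAreaRect(P)
        M=cv2.moments(P); out.append((M['m10']/M['m00'],M['m01']/M['m00'])); print("stone",np.round(out[-1],1),"rect",round(x,1),round(y,1),round(w,1),round(l,1),"ang",round(a,1),"px",k[:,0].mean(0).round())
    if tag: save(c,tag)
    return out
E
python3 - <<'E'
from h import *
stones()
c=cam("scene"); np.save("jar_ref.npy",c[0][190:260,400:470]); b=cam("side"); np.save("jar_ref2.npy",b[0][140:220,255:315]); np.save("sc_ref2.npy",b[0][340:440,220:345])
E
```

```text
stone [487.1  64. ] rect 487.2 64.0 19.4 23.1 ang 17.8 px [264. 162.]
stone [510.3   8.7] rect 510.4 8.6 19.6 20.1 ang 4.9 px [329. 141.]
stone [520.2  37.7] rect 520.4 37.6 20.9 19.2 ang 56.9 px [296. 126.]
stone [533.9  -4.2] rect 533.9 -4.1 19.9 19.9 ang 78.4 px [346. 114.]
```

Run:
```python
from h import *
need(tcp=[.487,.064,.08],Rt=pose(17.8,0))
```

```text
t 25.75 tcp [0.4686 0.0104 0.2525] dworld [ 0.0184  0.0536 -0.1725] | before turn [ 0.0235 -0.0512  0.1726] turn [-0.0045  0.0033 -0.226 ] | after turn [ 0.0339 -0.0455  0.1725] q [-0.61  0.6   0.82  2.03 -0.63  0.79 -0.9 ]
```

```bash
python3 -m jog '[[[0,0,0,-0.0023,0.0017,-0.113],[0,0,0,-0.0023,0.0017,-0.113],[0.0113,-0.0152,0.035,0,0,0],[0.0113,-0.0152,0.035,0,0,0],[0.0113,-0.0152,0.035,0,0,0],[0,0,0.035,0,0,0],[0,0,0.032,0,0,0],[0,0,0,0,0,0],[0,0,0,0,0,0]]]' 0.042 20
python3 - <<'E'
from h import *
need(tcp=[.487,.064,.007],Rt=pose(17.8,0)); stones()
E
```

```text
clock: 26.88
tool_pos: [0.4879, 0.0647, 0.0815]
eef_rot: [0.988, 0.155, 0.001, 0.0]
contact_force: [0.4, 0.2, -0.1]
opening: 0.48
finger_force: 0.0
t 26.88 tcp [0.4879 0.0647 0.0815] dworld [-0.0009 -0.0007 -0.0745] | before turn [-0.0012  0.0003  0.0745] turn [ 0.0006 -0.0015  0.0013] | after turn [-0.0011  0.0004  0.0745] q [-0.46  0.84  0.39  2.1  -0.91  0.37 -0.57]
stone [487.6  63.9] rect 488.0 64.1 23.2 20.7 ang 17.8 px [323. 260.]
stone [511.1  10. ] rect 511.1 10.0 22.2 22.6 ang 6.9 px [435. 250.]
stone [520.5  37.8] rect 520.5 37.8 26.1 18.7 ang 56.2 px [391. 217.]
stone [534.4  -3.1] rect 534.4 -3.1 23.8 20.1 ang 77.3 px [477. 216.]
```

```bash
python3 -m jog '[[[-0.001,0,0.03,0,0,0],[0,0,0.025,0,0,0],[0,0,0.013,0,0,0],[0,0,0.006,0,0,0],[0,0,0,0,0,0],[0,0,0,0,0,0]]]'
python3 -m jog '[[[0,0,0,0,0,0],[0,0,0,0,0,0],[0,0,0,0,0,0],[0,0,0,0,0,0],[0,0,-0.02,0,0,0],[0,0,-0.03,0,0,0],[0,0,-0.05,0,0,0],[0,0,-0.05,0,0,0],[0,0,0,0,0,0]]]' 0.0 20
python3 - <<'E'
from h import *
need(tcp=[.533,.312,.20],Rt=pose(30,0))
E
```

```text
clock: 27.68
tool_pos: [0.4869, 0.0651, 0.0073]
eef_rot: [0.988, 0.156, 0.001, 0.0]
contact_force: [-1.3, 0.6, 0.2]
opening: 0.477
finger_force: 0.0
clock: 28.8
tool_pos: [0.4881, 0.0651, 0.1593]
eef_rot: [0.988, 0.156, 0.003, 0.0]
contact_force: [0.6, 0.9, -1.2]
opening: 0.226
finger_force: 20.0
t 28.8 tcp [0.4881 0.0651 0.1593] dworld [0.0449 0.2469 0.0407] | before turn [ 0.119  -0.221  -0.0403] turn [ 0.0023 -0.006  -0.2102] | after turn [ 0.1623 -0.1914 -0.0407] q [-0.56  0.73  0.57  2.07 -0.74  0.55 -0.71]
```

```bash
python3 -m jog '[[[0.0075,-0.0276,-0.006,0,0,0],[0.0075,-0.0276,-0.006,0,0,0],[0.0075,-0.0276,-0.006,0,0,0],[0.0075,-0.0276,-0.006,0,0,0],[0.0075,-0.0276,-0.006,0,0,0],[0.0075,-0.0276,-0.006,0,0,0],[0.0075,-0.0276,-0.006,0,0,0],[0.0075,-0.0276,-0.006,0,0,0],[0,0,0,0,0,0],[0,0,0,0,0,0]]]'
python3 - <<'E'
from h import *
need(tcp=[.533,.312,.124],Rt=pose(17.8,0))
w=cam("wrist"); save(w,"w6.png"); print(proj(w,[.533,.312,.118]))
a=cam("scene"); print(np.abs(a[0][190:260,400:470].astype(int)-np.load("jar_ref.npy")).mean())
E
```

```text
clock: 30.05
tool_pos: [0.475, 0.2921, 0.2036]
eef_rot: [0.988, 0.155, -0.001, 0.001]
contact_force: [-0.5, 0.3, 0.3]
opening: 0.227
finger_force: 20.0
t 30.05 tcp [0.475  0.2921 0.2036] dworld [ 0.058   0.0199 -0.0796] | before turn [ 0.0614 -0.0012  0.0796] turn [0.0012 0.0015 0.0013] | after turn [ 0.0613 -0.0012  0.0796] q [-1.04  0.77  0.74  1.83 -0.69  0.82 -1.21]
[319.15340437 135.72358246]
31.446734693877552
```

View pics/w6.png

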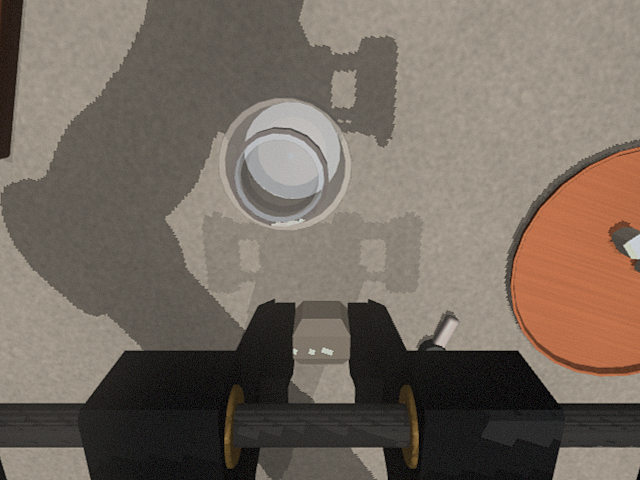

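The wrist view shows the jar's mouth ring centred at about (281,176), against (319,136) predicted, so the jar has been nudged. I'll re-measure from here.

Run:
```python
from h import *
w=cam("wrist")
print("mouth",ray(w,(281,176),.118).round(4)," wid",np.linalg.norm(ray(w,(234,176),.118)-ray(w,(329,176),.118)).round(4))
print("body at z.08",ray(w,(285,163),.08).round(4)," wid",np.linalg.norm(ray(w,(220,163),.08)-ray(w,(350,163),.08)).round(4))
p=ray(w,(281,176),.118); need(tcp=[p[0],p[1],.126])
g=cv2.cvtColor(w[0],cv2.COLOR_RGB2GRAY); cs=cv2.HoughCircles(cv2.GaussianBlur(g,(5,5),1),cv2.HOUGH_GRADIENT,1,10,param1=80,param2=18,minRadius=36,maxRadius=52); print(cs[0][:4] if cs is not None else None)
```

```text
mouth [0.5066 0.3249 0.118 ]  wid 0.0518
body at z.08 [0.5073 0.326  0.08  ]  wid 0.0816
t 30.2 tcp [0.4754 0.292  0.2043] dworld [ 0.0311  0.0329 -0.0783] | before turn [ 0.0397 -0.0219  0.0783] turn [0. 0. 0.] | after turn [ 0.0397 -0.0219  0.0783] q [-1.04  0.76  0.74  1.83 -0.69  0.82 -1.21]
[[292.5 149.5  49.2]
 [277.5 176.5  43.6]
 [287.5 176.5  48.1]
 [269.5 170.5  51.4]]
```

```bash
python3 -m jog '[[[0.02,-0.011,0,0,0,0],[0.02,-0.011,0,0,0,0],[0,0,0.03,0,0,0],[0,0,0.03,0,0,0],[0,0,0.017,0,0,0],[0,0,0,0,0,0],[0,0,0,0,0,0]]]'
python3 - <<'E'
from h import *
need(tcp=[.507,.325,.126]); w=cam("wrist"); save(w,"w7.png"); print(proj(w,[.507,.325,.118]))
E
```

```text
clock: 31.08
tool_pos: [0.5076, 0.3267, 0.1285]
eef_rot: [0.988, 0.156, 0.001, -0.0]
contact_force: [0.1, 0.5, 0.3]
opening: 0.227
finger_force: 20.0
t 31.07 tcp [0.5076 0.3267 0.1285] dworld [-0.0006 -0.0017 -0.0025] | before turn [-0.0011  0.0015  0.0025] turn [0. 0. 0.] | after turn [-0.0011  0.0015  0.0025] q [-0.99  0.91  0.65  1.75 -0.78  0.75 -1.19]
[325.09816666 309.90152152]
```

View pics/w7.png

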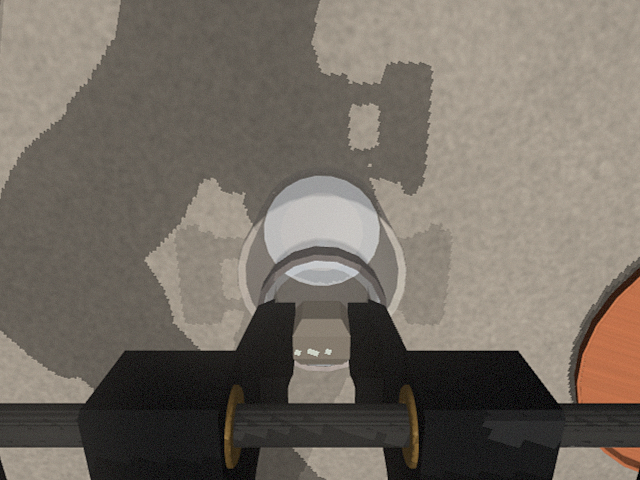

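The mouth ring spans u 260–385 and v 247–367, so it is centred under the gripper. Releasing.

```bash
python3 -m jog '[[[-0.001,0.001,0.003,0,0,0],[0,0,0,0,0,0],[0,0,0,0,0,0]]]'
python3 -m jog '[[[0,0,0,0,0,0],[0,0,0,0,0,0],[0,0,0,0,0,0],[0,0,0,0,0,0],[0,0,-0.03,0,0,0],[0,0,-0.04,0,0,0],[0,0,0,0,0,0]]]' 0.042
python3 - <<'E'
from h import *
need(tcp=[.51,.035,.20],Rt=pose(5,0))
b=cam("side"); cv2.imwrite("pics/j1.png",cv2.resize(b[0][130:230,220:340],(600,500))[:,:,::-1])
c=cam("wrist"); save(c,"w8.png")
E
```

```text
clock: 31.5
tool_pos: [0.5061, 0.3257, 0.1247]
eef_rot: [0.988, 0.156, 0.0, -0.0]
contact_force: [-1.0, -0.6, -0.6]
opening: 0.223
finger_force: 20.0
clock: 32.38
tool_pos: [0.5081, 0.3259, 0.1975]
eef_rot: [0.988, 0.156, 0.003, -0.001]
contact_force: [-0.0, 0.9, -0.4]
opening: 0.476
finger_force: 0.0
t 32.38 tcp [0.5081 0.3259 0.1975] dworld [ 0.0019 -0.2909  0.0025] | before turn [-0.0878  0.2774 -0.0033] turn [-0.0014 -0.0063  0.2257] | after turn [-0.0235  0.29   -0.0025] q [-1.03  0.83  0.74  1.71 -0.7   0.88 -1.26]
```

```bash
python3 -m jog '[[[-0.0088,0.0277,0,0,0,0],[-0.0088,0.0277,0,0,0,0],[-0.0088,0.0277,0,0,0,0],[-0.0088,0.0277,0,0,0,0],[-0.0088,0.0277,0,0,0,0],[-0.0088,0.0277,0,0,0,0],[-0.0088,0.0277,0,0,0,0],[-0.0088,0.0277,0,0,0,0],[-0.0088,0.0277,0,0,0,0],[-0.0088,0.0277,0,0,0,0],[0,0,0,0,0,0],[0,0,0,0,0,0]]]'
python3 - <<'E'
from h import *
stones(); need(tcp=[.5205,.038,.085],Rt=pose(56.5,0))
E
```

```text
clock: 33.98
tool_pos: [0.5071, 0.0362, 0.1937]
eef_rot: [0.988, 0.156, -0.001, -0.001]
contact_force: [-0.3, -0.0, -0.0]
opening: 0.476
finger_force: 0.0
stone [510.9   9.1] rect 510.9 9.0 21.7 20.7 ang 7.5 px [356. 211.]
stone [520.3  37.5] rect 520.4 37.5 23.2 19.6 ang 56.7 px [326. 189.]
stone [534.3  -3.9] rect 534.2 -3.8 21.7 20.6 ang 77.7 px [383. 188.]
t 34.02 tcp [0.5073 0.0366 0.1938] dworld [ 0.0132  0.0014 -0.1088] | before turn [0.0131 0.0029 0.1088] turn [-1.50e-03  3.00e-04 -6.71e-01] | after turn [0.0085 0.0102 0.1088] q [-0.54  0.7   0.65  1.98 -0.67  0.68 -0.73]
```

```bash
python3 -m jog '[[[0,0,0,0,0,-0.134],[0,0,0,0,0,-0.134],[0,0,0,0,0,-0.134],[0,0,0,0,0,-0.134],[0,0,0,0,0,-0.134],[0.0043,0.005,0.035,0,0,0],[0.0043,0.005,0.035,0,0,0],[0,0,0.035,0,0,0],[0,0,0,0,0,0],[0,0,0,0,0,0]]]'
python3 - <<'E'
from h import *
stones(); need(tcp=[.5205,.038,.007],Rt=pose(56.5,0))
E
```

```text
clock: 35.28
tool_pos: [0.5212, 0.0372, 0.0903]
eef_rot: [0.881, 0.472, 0.001, 0.0]
contact_force: [0.0, 0.1, 0.5]
opening: 0.475
finger_force: 0.0
stone [516.3  18.3] rect 516.6 19.5 8.6 15.7 ang 56.3 px [333. 286.]
stone [538.    4.5] rect 538.0 6.0 9.8 20.3 ang 56.3 px [379. 285.]
stone [520.6  37.9] rect 520.8 37.9 26.9 18.5 ang 55.6 px [321. 253.]
t 35.33 tcp [0.5215 0.037  0.0907] dworld [-0.001   0.001  -0.0837] | before turn [ 0.0001 -0.0015  0.0837] turn [ 0.0017 -0.0014 -0.0023] | after turn [ 0.0003 -0.0014  0.0837] q [-0.33  0.82  0.29  2.01 -0.59  0.39 -0.17]
```

```bash
python3 -m jog '[[[0,-0.001,0.035,0,0,0],[0,0,0.03,0,0,0],[0,0,0.013,0,0,0],[0,0,0.005,0,0,0],[0,0,0,0,0,0],[0,0,0,0,0,0]]]'
python3 -m jog '[[[0,0,0,0,0,0],[0,0,0,0,0,0],[0,0,0,0,0,0],[0,0,0,0,0,0],[0,0,-0.03,0,0,0],[0,0,-0.05,0,0,0],[0,0,-0.05,0,0,0],[0,0,-0.05,0,0,0],[0,0,0,0,0,0]]]' 0.0 20
python3 - <<'E'
from h import *
need(tcp=[.475,.292,.20],Rt=pose(17.8,0))
E
```

```text
clock: 36.08
tool_pos: [0.5206, 0.0372, 0.0074]
eef_rot: [0.882, 0.472, 0.001, 0.0]
contact_force: [-0.2, 0.1, 0.2]
opening: 0.477
finger_force: 0.0
clock: 37.2
tool_pos: [0.522, 0.037, 0.1896]
eef_rot: [0.882, 0.472, 0.003, 0.002]
contact_force: [-0.3, 1.2, -0.8]
opening: 0.204
finger_force: 20.0
t 37.2 tcp [0.522  0.037  0.1896] dworld [-0.047   0.255   0.0104] | before turn [ 0.1862 -0.1804 -0.0106] turn [ 0.0041 -0.0063  0.6725] | after turn [ 0.0332 -0.2572 -0.0104] q [-0.44  0.67  0.46  1.95 -0.5   0.62 -0.24]
```

```bash
python3 -c "
from h import *
need(tcp=[.507,.325,.19])
a=cam('scene')
np.save('jar_now.npy',a[0][190:270,380:480])"
```

```text
t 37.2 tcp [0.522  0.037  0.1896] dworld [-0.015   0.288   0.0004] | before turn [ 0.2314 -0.1722 -0.0003] turn [0. 0. 0.] | after turn [ 0.2314 -0.1722 -0.0003] q [-0.44  0.67  0.46  1.95 -0.5   0.62 -0.24]
```

```bash
python3 -m jog '[[[0.0231,-0.0172,0,0,0,0],[0.0231,-0.0172,0,0,0,0],[0.0231,-0.0172,0,0,0,0],[0.0231,-0.0172,0,0,0,0],[0.0231,-0.0172,0,0,0,0],[0.0231,-0.0172,0,0,0,0],[0.0231,-0.0172,0,0,0,0],[0.0231,-0.0172,0,0,0,0],[0.0231,-0.0172,0,0,0,0],[0.0231,-0.0172,0,0,0,0],[0,0,0,0,0,0],[0,0,0,0,0,0]]]'
python3 - <<'E'
from h import *
need(tcp=[.507,.325,.125],Rt=pose(56.5,0))
w=cam("wrist"); g=cv2.GaussianBlur(cv2.cvtColor(w[0],cv2.COLOR_RGB2GRAY),(5,5),1); print(proj(w,[.507,.325,.118]))
cs=cv2.HoughCircles(g,cv2.HOUGH_GRADIENT,1,5,param1=80,param2=18,minRadius=44,maxRadius=58)
if cs is not None: print(cs[0][:8].round())
save(w,"w9.png")
E
```

```text
clock: 38.75
tool_pos: [0.5044, 0.323, 0.1854]
eef_rot: [0.882, 0.471, -0.001, 0.001]
contact_force: [0.3, -1.0, 0.3]
opening: 0.199
finger_force: 20.0
t 38.75 tcp [0.5044 0.323  0.1854] dworld [ 0.0026  0.002  -0.0604] | before turn [0.0033 0.001  0.0603] turn [ 0.      0.0027 -0.0043] | after turn [0.0032 0.0011 0.0604] q [-0.95  0.79  0.55  1.72 -0.55  0.79 -0.72]
[324.31877132 251.52781496]
[[320. 202.  49.]
 [318. 250.  50.]
 [320. 256.  46.]
 [320. 242.  46.]
 [312. 250.  46.]
 [320. 206.  53.]
 [324. 252.  45.]
 [316. 240.  55.]]
```

```bash
python3 -m jog '[[[0.003,0,0.02,0,0,0],[0,0,0.025,0,0,0],[0,0,0.015,0,0,0],[0,0,0,0,0,0],[0,0,0,0,0,0]]]'
python3 -m jog '[[[0,0,0,0,0,0],[0,0,0,0,0,0],[0,0,0,0,0,0],[0,0,0,0,0,0],[0,0,-0.03,0,0,0],[0,0,-0.04,0,0,0],[0,0,0,0,0,0]]]' 0.042
python3 - <<'E'
from h import *
need(tcp=[.534,-.004,.19],Rt=pose(-12,0))
E
```

```text
clock: 39.42
tool_pos: [0.5071, 0.3271, 0.127]
eef_rot: [0.882, 0.472, 0.001, 0.0]
contact_force: [0.4, -0.4, -0.7]
opening: 0.203
finger_force: 20.0
clock: 40.3
tool_pos: [0.5085, 0.3278, 0.1995]
eef_rot: [0.882, 0.472, 0.003, 0.0]
contact_force: [0.0, 0.1, -0.7]
opening: 0.478
finger_force: 0.0
t 40.3 tcp [0.5085 0.3278 0.1995] dworld [ 0.0255 -0.3318 -0.0095] | before turn [-0.262   0.2052  0.0086] turn [-6.0000e-04 -6.9000e-03  1.1924e+00] | after turn [0.0939 0.3193 0.0095] q [-0.96  0.78  0.57  1.7  -0.54  0.82 -0.73]
```

```bash
python3 -m jog '[[[-0.0262,0.0205,0,0,0,0],[-0.0262,0.0205,0,0,0,0],[-0.0262,0.0205,0,0,0,0],[-0.0262,0.0205,0,0,0,0],[-0.0262,0.0205,0,0,0,0],[-0.0262,0.0205,0,0,0,0],[-0.0262,0.0205,0,0,0,0],[-0.0262,0.0205,0,0,0,0],[-0.0262,0.0205,0,0,0,0],[-0.0262,0.0205,0,0,0,0],[0,0,0,0,0,0]]]'
python3 -m jog '[[[0,0,0,0,0,0.149],[0,0,0,0,0,0.149],[0,0,0,0,0,0.149],[0,0,0,0,0,0.149],[0,0,0,0,0,0.149],[0,0,0,0,0,0.149],[0,0,0,0,0,0.149],[0,0,0,0,0,0.149],[0,0,0,0,0,0],[0,0,0,0,0,0]]]'
python3 - <<'E'
from h import *
stones(); need(tcp=[.534,-.004,.085],Rt=pose(-12.3,0))
w=cam("scene"); print(np.abs(w[0][190:270,380:480].astype(int)-np.load('jar_now.npy')).mean())
E
```

```text
clock: 41.68
tool_pos: [0.5314, -0.0076, 0.1962]
eef_rot: [0.883, 0.47, -0.001, 0.001]
contact_force: [-0.3, -0.9, -0.4]
opening: 0.477
finger_force: 0.0
clock: 42.92
tool_pos: [0.5316, -0.0036, 0.1962]
eef_rot: [0.995, -0.102, -0.0, -0.0]
contact_force: [0.3, 0.3, 0.7]
opening: 0.475
finger_force: 0.0
stone [511.2   8.5] rect 511.2 8.5 22.2 20.7 ang 6.6 px [311. 232.]
stone [534.4  -4.5] rect 534.7 -4.6 19.6 21.5 ang 78.2 px [321. 201.]
t 42.98 tcp [ 0.5317 -0.0038  0.1963] dworld [ 0.0023 -0.0002 -0.1113] | before turn [ 0.0023 -0.0002  0.1113] turn [-0.0006  0.0003  0.0085] | after turn [ 0.0023 -0.0003  0.1113] q [-0.53  0.78  0.82  1.92 -0.8   0.8  -1.04]
8.720083333333333
```

```bash
python3 -m jog '[[[0.0025,0,0.03,0,0,0],[0,0,0.03,0,0,0],[0,0,0.03,0,0,0],[0,0,0.03,0,0,0],[0,0,0.03,0,0,0],[0,0,0.02,0,0,0],[0,0,0,0,0,0],[0,0,0,0,0,0]]]'
python3 - <<'E'
from h import *
need(tcp=[.534,-.0042,.007],Rt=pose(-12.3,0))
E
```

```text
clock: 44.02
tool_pos: [0.5348, -0.0052, 0.0272]
eef_rot: [0.995, -0.104, 0.001, -0.0]
contact_force: [0.1, 0.7, 0.3]
opening: 0.478
finger_force: 0.0
t 44.02 tcp [ 0.5348 -0.0052  0.0272] dworld [-0.0008  0.001  -0.0202] | before turn [-0.0011 -0.0008  0.0202] turn [-0.0002 -0.0014  0.006 ] | after turn [-0.001  -0.0008  0.0202] q [-0.3   0.97  0.38  1.99 -0.98  0.38 -0.91]
```

```bash
python3 -m jog '[[[-0.001,-0.001,0.012,0,0,0],[0,0,0.008,0,0,0],[0,0,0,0,0,0],[0,0,0,0,0,0]]]'
python3 -m jog '[[[0,0,0,0,0,0],[0,0,0,0,0,0],[0,0,0,0,0,0],[0,0,0,0,0,0],[0,0,-0.03,0,0,0],[0,0,-0.05,0,0,0],[0,0,-0.05,0,0,0],[0,0,-0.05,0,0,0],[0,0,0,0,0,0]]]' 0.0 20
python3 - <<'E'
from h import *
need(tcp=[.507,.326,.19],Rt=pose(17.8,0))
E
```

```text
clock: 44.52
tool_pos: [0.5338, -0.0039, 0.0069]
eef_rot: [0.995, -0.104, 0.0, 0.0]
contact_force: [-1.0, -0.2, 0.9]
opening: 0.478
finger_force: 0.0
clock: 45.65
tool_pos: [0.5356, -0.0043, 0.1897]
eef_rot: [0.995, -0.104, 0.004, -0.0]
contact_force: [-0.7, 0.1, 0.0]
opening: 0.224
finger_force: 20.0
t 45.65 tcp [ 0.5356 -0.0043  0.1897] dworld [-2.860e-02  3.303e-01  3.000e-04] | before turn [-0.0964 -0.3172 -0.0007] turn [ 0.0008 -0.0073 -0.5195] | after turn [ 7.380e-02 -3.232e-01 -3.000e-04] q [-0.47  0.75  0.69  1.92 -0.71  0.73 -1.14]
```

```bash
python3 -m jog '[[[0,0,0,0,0,-0.13],[0,0,0,0,0,-0.13],[0,0,0,0,0,-0.13],[0,0,0,0,0,-0.13],[0,0,0,0,0,0]]]'
python3 -m jog '[[[0.0074,-0.0323,0,0,0,0],[0.0074,-0.0323,0,0,0,0],[0.0074,-0.0323,0,0,0,0],[0.0074,-0.0323,0,0,0,0],[0.0074,-0.0323,0,0,0,0],[0.0074,-0.0323,0,0,0,0],[0.0074,-0.0323,0,0,0,0],[0.0074,-0.0323,0,0,0,0],[0.0074,-0.0323,0,0,0,0],[0.0074,-0.0323,0,0,0,0],[0,0,0,0,0,0],[0,0,0,0,0,0]]]'
python3 - <<'E'
from h import *
need(tcp=[.507,.326,.126],Rt=pose(17.8,0))
w=cam("wrist"); g=cv2.GaussianBlur(cv2.cvtColor(w[0],cv2.COLOR_RGB2GRAY),(5,5),1); print(proj(w,[.507,.326,.118]))
cs=cv2.HoughCircles(g,cv2.HOUGH_GRADIENT,1,5,param1=80,param2=18,minRadius=44,maxRadius=58)
if cs is not None: print(cs[0][:8].round())
E
```

```text
clock: 46.28
tool_pos: [0.5327, -0.0035, 0.1855]
eef_rot: [0.988, 0.154, -0.001, -0.001]
contact_force: [0.6, -0.3, 0.5]
opening: 0.225
finger_force: 20.0
clock: 47.78
tool_pos: [0.5049, 0.3252, 0.186]
eef_rot: [0.988, 0.154, -0.0, 0.001]
contact_force: [-0.5, -0.5, 0.3]
opening: 0.223
finger_force: 20.0
t 47.77 tcp [0.5049 0.3252 0.186 ] dworld [ 0.0021  0.0008 -0.06  ] | before turn [ 0.0023 -0.0002  0.06  ] turn [ 0.0013  0.0008 -0.0016] | after turn [ 0.0023 -0.0001  0.06  ] q [-0.99  0.81  0.63  1.72 -0.62  0.82 -1.33]
[321.09379284 252.33198029]
[[320. 254.  50.]
 [320. 204.  47.]
 [320. 258.  45.]
 [322. 246.  46.]
 [316. 250.  50.]
 [320. 208.  52.]
 [310. 234.  57.]
 [326. 256.  45.]]
```

Mouth circle (320,254) matches the prediction (321,252). I'll drop this stone.

```bash
python3 -m jog '[[[0.002,0,0.02,0,0,0],[0,0,0.025,0,0,0],[0,0,0.015,0,0,0],[0,0,0,0,0,0],[0,0,0,0,0,0]]]'
python3 -m jog '[[[0,0,0,0,0,0],[0,0,0,0,0,0],[0,0,0,0,0,0],[0,0,0,0,0,0],[0,0,-0.03,0,0,0],[0,0,-0.04,0,0,0],[0,0,0,0,0,0]]]' 0.042
python3 - <<'E'
from h import *
need(tcp=[.511,.0087,.19],Rt=pose(6.8,0))
E
```

```text
clock: 48.45
tool_pos: [0.5076, 0.3268, 0.127]
eef_rot: [0.988, 0.155, 0.001, -0.0]
contact_force: [-0.5, 0.7, 0.6]
opening: 0.223
finger_force: 20.0
clock: 49.32
tool_pos: [0.509, 0.3274, 0.1995]
eef_rot: [0.988, 0.155, 0.003, -0.001]
contact_force: [-0.2, 0.4, -0.2]
opening: 0.478
finger_force: 0.0
t 49.33 tcp [0.509  0.3274 0.1995] dworld [ 0.002  -0.3187 -0.0095] | before turn [-0.0957  0.3041  0.0086] turn [-0.0015 -0.0063  0.1922] | after turn [-0.0358  0.3167  0.0095] q [-0.99  0.8   0.64  1.7  -0.61  0.85 -1.34]
```

```bash
python3 -m jog '[[[-0.0096,0.0304,0,0,0,0],[-0.0096,0.0304,0,0,0,0],[-0.0096,0.0304,0,0,0,0],[-0.0096,0.0304,0,0,0,0],[-0.0096,0.0304,0,0,0,0],[-0.0096,0.0304,0,0,0,0],[-0.0096,0.0304,0,0,0,0],[-0.0096,0.0304,0,0,0,0],[-0.0096,0.0304,0,0,0,0],[-0.0096,0.0304,0,0,0,0],[0,0,0,0,0,0.096],[0,0,0,0,0,0.096]]]'
python3 -m jog '[[[0,0,0,0,0,0],[0,0,0,0,0,0]]]'
python3 - <<'E'
from h import *
o=stones(); need(tcp=[.511,.0087,.007],Rt=pose(6.8,0))
E
```

```text
clock: 50.82
tool_pos: [0.508, 0.0077, 0.1958]
eef_rot: [0.998, 0.057, -0.001, -0.0]
contact_force: [1.0, 0.2, -0.4]
opening: 0.474
finger_force: 0.0
clock: 51.08
tool_pos: [0.5084, 0.0084, 0.1961]
eef_rot: [0.998, 0.061, -0.0, -0.0]
contact_force: [0.6, -0.3, 1.8]
opening: 0.476
finger_force: 0.0
stone [510.9   8.5] rect 510.8 8.5 21.5 19.6 ang 6.9 px [321. 201.]
t 51.12 tcp [0.5085 0.0084 0.1963] dworld [ 0.0025  0.0003 -0.1893] | before turn [ 0.0026 -0.      0.1893] turn [-0.0002  0.0002  0.002 ] | after turn [ 0.0026 -0.      0.1893] q [-0.47  0.68  0.6   1.98 -0.62  0.67 -0.91]
```

```bash
python3 -m jog '[[[0.0015,0,0.03,0,0,0],[0,0,0.03,0,0,0],[0,0,0.03,0,0,0],[0,0,0.03,0,0,0],[0,0,0.03,0,0,0],[0,0,0.02,0,0,0],[0,0,0.013,0,0,0],[0,0,0.006,0,0,0],[0,0,0,0,0,0],[0,0,0,0,0,0]]]'
python3 -m jog '[[[0,0,0,0,0,0],[0,0,0,0,0,0],[0,0,0,0,0,0],[0,0,0,0,0,0],[0,0,-0.03,0,0,0],[0,0,-0.05,0,0,0],[0,0,-0.05,0,0,0],[0,0,-0.05,0,0,0],[0,0,0,0,0,0]]]' 0.0 20
python3 - <<'E'
from h import *
need(tcp=[.509,.327,.19])
E
```

```text
clock: 52.38
tool_pos: [0.5106, 0.0084, 0.0081]
eef_rot: [0.998, 0.06, 0.001, 0.0]
contact_force: [-0.5, -0.7, 0.4]
opening: 0.474
finger_force: 0.0
clock: 53.5
tool_pos: [0.5122, 0.008, 0.1905]
eef_rot: [0.998, 0.06, 0.004, 0.0]
contact_force: [0.3, 0.4, -1.1]
opening: 0.222
finger_force: 20.0
t 53.5 tcp [0.5122 0.008  0.1905] dworld [-0.0032  0.319  -0.0005] | before turn [ 0.0348 -0.3171  0.0004] turn [0. 0. 0.] | after turn [ 0.0348 -0.3171  0.0004] q [-0.47  0.7   0.61  1.98 -0.65  0.66 -0.88]
```

```bash
python3 -m jog '[[[0.0035,-0.0317,0,0,0,0],[0.0035,-0.0317,0,0,0,0],[0.0035,-0.0317,0,0,0,0],[0.0035,-0.0317,0,0,0,0],[0.0035,-0.0317,0,0,0,0],[0.0035,-0.0317,0,0,0,0],[0.0035,-0.0317,0,0,0,0],[0.0035,-0.0317,0,0,0,0],[0.0035,-0.0317,0,0,0,0],[0.0035,-0.0317,0,0,0,0],[0,0,0,0,0,0],[0,0,0,0,0,0]]]'
python3 - <<'E'
from h import *
need(tcp=[.507,.326,.126],Rt=pose(6.8,0))
w=cam("wrist"); g=cv2.GaussianBlur(cv2.cvtColor(w[0],cv2.COLOR_RGB2GRAY),(5,5),1); print(proj(w,[.507,.326,.118]))
cs=cv2.HoughCircles(g,cv2.HOUGH_GRADIENT,1,5,param1=80,param2=18,minRadius=44,maxRadius=58)
if cs is not None: print(cs[0][:8].round())
E
```

```text
clock: 55.0
tool_pos: [0.5068, 0.3258, 0.1865]
eef_rot: [0.998, 0.059, -0.001, 0.001]
contact_force: [0.2, -0.6, -0.3]
opening: 0.224
finger_force: 20.0
t 55.0 tcp [0.5068 0.3258 0.1865] dworld [ 0.0002  0.0002 -0.0605] | before turn [ 0.0003 -0.0002  0.0605] turn [ 0.0015  0.0013 -0.0007] | after turn [ 0.0002 -0.0002  0.0605] q [-1.02  0.84  0.71  1.71 -0.69  0.86 -1.46]
[320.67051689 255.43979131]
[[320. 208.  48.]
 [318. 258.  46.]
 [320. 264.  46.]
 [322. 250.  46.]
 [324. 260.  46.]
 [326. 254.  45.]
 [322. 214.  54.]
 [314. 254.  46.]]
```

```bash
python3 -m jog '[[[0,0,0.02,0,0,0],[0,0,0.025,0,0,0],[0,0,0.015,0,0,0],[0,0,0,0,0,0],[0,0,0,0,0,0]]]'
python3 -m jog '[[[0,0,0,0,0,0],[0,0,0,0,0,0],[0,0,0,0,0,0],[0,0,0,0,0,0],[0,0,-0.03,0,0,0],[0,0,-0.04,0,0,0],[-0.03,0,-0.03,0,0,0],[-0.03,0,-0.02,0,0,0],[0,0,0,0,0,0],[0,0,0,0,0,0]]]' 0.042
python3 - <<'E'
from h import *
w=cam("wrist"); a=cam("scene"); b=cam("side"); f=lambda I,u,v,s:cv2.resize(I[v:v+s*3//4,u:u+s],(400,300),interpolation=cv2.INTER_CUBIC)
cv2.imwrite("pics/end.png",np.vstack([np.hstack([f(w[0],160,60,320),f(b[0],210,140,140)]),np.hstack([f(a[0],150,190,320),f(b[0],200,330,160)])])[:,:,::-1]); need()
E
```

```text
clock: 55.68
tool_pos: [0.5079, 0.327, 0.1283]
eef_rot: [0.998, 0.059, 0.001, -0.0]
contact_force: [-0.1, 0.6, 1.4]
opening: 0.226
finger_force: 20.0
clock: 56.92
tool_pos: [0.4481, 0.3204, 0.2473]
eef_rot: [0.998, 0.06, 0.0, -0.0]
contact_force: [-0.3, 0.0, -0.2]
opening: 0.472
finger_force: 0.0
t 57.08 tcp [0.4483 0.3199 0.2468] dworld [0. 0. 0.] | before turn [0. 0. 0.] turn [0. 0. 0.] | after turn [0. 0. 0.] q [-1.14  0.7   0.79  1.81 -0.63  0.89 -1.52]
```

View pics/end.png

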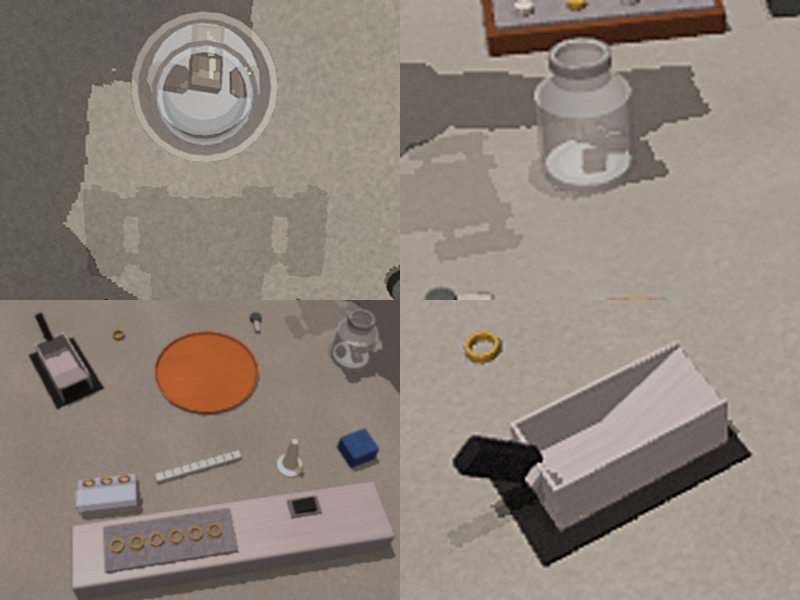

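The final picture shows the stones lying in the jar's body around (205,75) in the wrist view, with the neck clear. The dish is empty, the jar is upright and the scoop stands on its mat. Handing in.

```bash
python3 -c "
from h import *
print(finish_job())"
```

```text
the job is handed in; nothing more can be done
None
```

The job is handed in (no verdict came back): the scoop was emptied and stands upright on its mat, all four stones went through the jar's neck, the jar is upright, and the other things on the counter were left alone.

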